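# Close the refill cap of the pepper mill

## Task

The refill cap of the clamped chrome pepper mill has been set on its neck but has not found its thread. Without lifting it off, turn it backwards (counter-clockwise from above) by its grip bar until it drops into the thread, then screw it down clockwise until it is fully home against its stop, and let go. Leave the other things on the counter where they stand.

Things in the scene. Friction and masses are not known exactly. Their poses are not given: they have to be found in the camera images.
- cap_grip (a point): Centre of the orange grip bar on top of the refill cap. Bar: 50 mm long (x of this frame), 14 mm wide (y), 28 mm high (z up); its top is 14 mm above this point, the cap's flat top 14 mm below, the skirt rim 43 mm below. The cap (loose, about 150 g) sinks by its own weight when let loose or turned between fingers with about 1 mm play each side; held tight it does not.
- cap_rim (a point): Centre of the cap's lower rim, 43 mm below cap_grip, same axes. The cap is a dark brown bakelite cup, 58 mm across, 29 mm high without its bar, open below. Inside the skirt four lugs, 90 degrees apart, point inwards along x and y. Rim above the mill's shoulder: 15.5 mm at the start, 5.5 mm once dropped, 1.5 mm fully home.
- neck (a point): On the mill's upright axis at its shoulder, 100 mm above the counter; fixed, z up. Neck with four-start thread, alike every 90 degrees. a = angle of cap bar from this x axis, counter-clockwise from above, modulo 90 degrees; h = height of cap_grip above this point. Start: lugs rest on flat thread tops, h 58.5 mm, a 8 to 38 degrees; 7 mm teeth bar the way clockwise.
- mill: Chrome pepper mill, 68 mm across, upright in a dark clamp foot 130 mm square, edges along x and y, cheeks at +-x; origin under its axis, axes as neck. Turned counter-clockwise the cap stays level to a = 53 degrees, then drops 10 mm (h 48.5) and meets a stop at a = 65. Clockwise from there it runs under the thread down a 4 mm ramp to a stop at a = 0 to -2: home, h 44.5, bar along x or y.
- grinder: A smoked glass grinder with black head, loose bystander, 58 mm across, 115 mm high; origin at the centre of its underside
- shaker_cap: A small bakelite shaker cap, loose bystander, 44 mm across, 26 mm high; origin at the centre of its underside
- tamper: The steel tamping rod, loose bystander, standing on its foot, 40 mm across, 101 mm high; origin at the centre of its underside
- jar: A spice jar, loose bystander, 60 mm across, 95 mm high; origin at the centre of its underside
Not all that is in view belongs to the job. What is meant by the part that bears cap_grip is not pink, and is the larger of those in its own colour.

How it is judged:
By the outcome, as a careful person would: the job done as asked, in the order asked, and still so for the second after the job is handed in, with the robot touching nothing.
It also fails if it takes over 48 s, if anything falls off the work surface, if the arm or the gripper's body presses on something with over 40 N, if the wrist force passes 120 N, or if a joint passes its speed limit or range.

## Robot

A 7-joint arm with a two-finger parallel gripper is mounted at the origin on the work surface. World frame = base frame: x ahead of the robot, y to its left, z up, the work surface at z = 0. Lengths are in m, angles in rad, forces in N, time in s.
With the tool pointing down it reaches from about 0.375 to 0.925 m from the base axis. Payload 3.1 kg.
Tool frame: the origin (TCP) lies midway between the tips of the shut fingers; the grasp point (between the pads) lies 19 mm behind it; z points along the fingers, y is the line along which they close (so a half turn about z gives the same grasp; the last joint's range is limited). The gripper opens to 85 mm and grips with 20 to 120 N. Pads are 22 mm wide; open, the fingers measure 114 mm over their backs; the gripper's body (76 mm by 85 mm) begins 54 mm behind the grasp point. The pads swing forward as they close: fully open they stand 13 mm farther back than shut.
Start: joints at [1.159, 0.383, 0.044, 1.598, -0.018, 1.161, -0.05], TCP at [0.201, -0.618, 0.201] pointing down, gripper open.
Joint ranges: [-2.61, 2.61], [-0.41, 2.15], [-1.48, 1.57], [0, 2.5], [-1.57, 4.71], [0.05, 1.97], [-2.85, 2.85]. Speed limits (rad/s): [2.79, 2.79, 3.14, 3.14, 3.14, 3.14, 3.14].

## Interface

Orientations are given as a rotation vector (axis times angle).
In Python, from plant import ctrl gives the robot as it stands.
- The arm moves only by the tool step_arm, never from a script. Its argument "targets" is a list of rows, each an object with "rotation": the turn, a rotation vector about the tool's x, y, z in degrees, a list of three; "linear": the shift along the tool's x, y, z in m, a list of three; "claw": the gripper's target within -1 to 1 (fully open at 1, half-way at 0, shut at -1). In form: [{"rotation": [ax, ay, az], "linear": [dx, dy, dz], "claw": claw}, ...]. A call has 1 to 20 rows; each row shifts and turns the commanded pose from where the row before left it, along the tool's axes as they then stand; what a row does not reach is not made up. A row lasts 1/12 s, in which the tool goes at most 41.7 mm and 7.16 degrees, less where a joint would pass 70% of its speed; a pose out of reach is approached as far as the arm can. A call with a gripper value outside its range is refused whole. The fingers move at their own pace and stop on an object; "squeeze" is the grip in N (left out, the last holds). Time passes only in rows, so rows that do not move let the fingers close. It gives the time, the measured TCP pose, the force, the opening and the grip force at its end, in the units of the state.
- ctrl.get_obs(): the state, without advancing time (a new reading comes with each control period).
- ctrl.read_camera(name): name is "scene" or "top" or "wrist"; returns the picture (420x560x3 uint8, blue, green, red); there is no depth.
- ctrl.calibration(name): a dict with "camera_matrix" (3x3 intrinsics, pixels), "k1" (the pictures are not rectified: a ray, as slopes to the right and down, at radius r is drawn at 1 + k1 r^2 times it, then the intrinsics apply), "rvec" (rotation vector, rad) and "tvec" (3), from world to camera coordinates, as OpenCV has them; the wrist camera has in their place "T_tool_cam" (4x4, takes a point from camera to tool coordinates, whose origin is the TCP and whose axes are the flange's). Camera axes: x right, y down, z forward; pixel columns grow to the right and rows downward; lengths in m; the calibration is good to about 2 mm. A picture is of the moment at which its call begins: read the wrist's pose just before it. calibration takes no time and is no camera call.
- ctrl.hand_in(): hands the job in; it is judged then, once.
Trained networks look in the newest picture that a camera, given by its name, has taken for a name from the list of things; names that differ only in an ending like _2 or _b are one class to them, and where a whole thing is asked for, a point or a joint stands for the part that bears it (a point fixed in the world has none). Each returns a list of dicts, best first, with "p" (0 to 1); they miss things now and then, are a little off and sometimes report something else, mostly with a low value. They report only what shows in the picture. A call takes as long as a camera call. They do not tell look-alikes from the thing itself.
- ctrl.search_frame(camera, query): "extent" ([centre column, centre row, width, height] in pixels, round what is visible of it).
- ctrl.silhouettes(camera, query): "region" (420x560 bool, what is visible of it) and "extent" ([centre column, centre row, width, height] in pixels, round what is visible of it).
The state is a dict: "time_s": time; "qpos": joint angles; "joint_vel": joint speeds; "joint_torque": joint torques, N m; "eef_pos": TCP position; "tool_rot": TCP orientation; "contact_force": force on the tool from outside, world axes, zero at the start; "ft_torque": the same for the moment, N m; "finger_gap": finger opening in m; "finger_force": force on a finger pad.
Only numpy, scipy, OpenCV 4.12 (cv2) and the standard library are available. Lean on these libraries where they do the work, as an engineer would, in place of code of your own. Each camera call takes 0.05 s, during which the arm holds its last target. There are 200 camera calls.

## Working session

There is one attempt and no reset: what is moved stays moved. The work goes in short steps, Python scripts to look and compute and a tool call to move; the robot and the scene stay as the last step left them, time stands still between calls to the robot, and variables do not carry over. Pictures are saved under pics/ and viewed, at most 10 in all, crops included, and the job is handed in when it is done.

Besides the shell and the picture viewer there is one more tool, called after "Emit:" as a command line: name --argument value ..., lists and objects as JSON in quotes. step_arm: Moves the arm, as the interface text tells. Its arguments: {"type":"object","properties":{"targets":{"type":"array","items":{"type":"object","properties":{"rotation":{"type":"array","items":{"type":"number"}},"linear":{"type":"array","items":{"type":"number"}},"claw":{"type":"number"}}}},"squeeze":{"type":"number"}},"required":["targets"]}

```bash
mkdir -p pics; ls; cat > h.py <<'E'
import numpy as np, cv2
from plant import ctrl
from scipy.spatial.transform import Rotation as R
def cam(name,obs=None):
    c=ctrl.calibration(name);K=np.array(c["camera_matrix"]);k1=c["k1"]
    if "rvec" in c:
        Rc=R.from_rotvec(np.ravel(c["rvec"])).as_matrix();t=np.ravel(c["tvec"])
    else:
        T=np.array(c["T_tool_cam"]);W=np.eye(4);W[:3,:3]=R.from_rotvec(obs["tool_rot"]).as_matrix();W[:3,3]=obs["eef_pos"]
        M=np.linalg.inv(W@T);Rc=M[:3,:3];t=M[:3,3]
    return K,k1,Rc,t
def ray(C,u,v):
    K,k1,Rc,t=C
    d=np.array([k1,0,0,0.])
    p=cv2.undistortPoints(np.array([[[u,v]]],float),K,d)[0,0]
    return -Rc.T@t, Rc.T@np.array([p[0],p[1],1])
def atz(C,u,v,z):
    o,d=ray(C,u,v);return o+d*(z-o[2])/d[2]
def proj(C,P):
    K,k1,Rc,t=C
    return cv2.projectPoints(np.array(P,float).reshape(-1,1,3),cv2.Rodrigues(Rc)[0],t,K,np.array([k1,0,0,0.]))[0][:,0]
E
python3 - <<'E'
from h import *
o=ctrl.get_obs();print(o)
a=ctrl.read_camera("scene");b=ctrl.read_camera("top")
cv2.imwrite("pics/scene.png",a);cv2.imwrite("pics/top.png",b)
for c in("scene","top"):
  C=cam(c,o);print(c,-C[2].T@C[3])
  for q in("cap_grip","mill","grinder","shaker_cap","tamper","jar"):
    print(c,q,[(round(d["p"],2),np.round(d["extent"]).tolist()) for d in ctrl.search_frame(c,q)])
E
```

```text
pics
{'time_s': 0.0, 'qpos': array([ 1.15917068,  0.38384579,  0.04388342,  1.59957337, -0.01792173,
        1.16118185, -0.04992111]), 'joint_vel': array([ 1.47427813e-04,  1.58556977e-04, -1.05698077e-03, -4.94418387e-04,
        9.06552298e-04,  1.90014075e-03, -4.82352355e-05]), 'joint_torque': array([ 1.89858442e-04, -4.33448660e+01,  1.02479484e+00, -2.49513423e+01,
        1.05761449e-02,  1.14007076e-02, -1.33961186e-05]), 'eef_pos': array([ 0.20030856, -0.61729824,  0.19928134]), 'tool_rot': array([-3.10046926e+00, -4.90542446e-01,  8.56766256e-04]), 'contact_force': array([-0.80372987,  0.04533626, -0.02535639]), 'ft_torque': array([-0.0098687 , -0.03278097, -0.03238193]), 'finger_force': 0.0, 'finger_gap': 0.08544580509761852}
scene [ 0.82051848 -0.35260824  0.63865456]
scene cap_grip [(0.82, [270.0, 154.0, 32.0, 44.0]), (0.81, [332.0, 245.0, 23.0, 30.0]), (0.6, [216.0, 269.0, 35.0, 46.0])]
scene mill [(0.97, [271.0, 202.0, 74.0, 64.0]), (0.17, [130.0, 292.0, 48.0, 56.0])]
scene grinder [(0.66, [307.0, 123.0, 28.0, 58.0])]
scene shaker_cap [(0.64, [210.0, 358.0, 27.0, 28.0])]
scene tamper [(0.87, [386.0, 156.0, 24.0, 43.0])]
scene jar [(0.95, [128.0, 292.0, 49.0, 56.0]), (0.47, [269.0, 155.0, 32.0, 41.0])]
top [ 0.42907716 -0.02550387  0.93597813]
top cap_grip [(0.94, [243.0, 234.0, 37.0, 39.0]), (0.89, [348.0, 222.0, 32.0, 30.0]), (0.82, [254.0, 157.0, 27.0, 24.0]), (0.25, [403.0, 175.0, 23.0, 23.0])]
top mill [(0.73, [245.0, 238.0, 97.0, 92.0])]
top grinder [(0.55, [138.0, 264.0, 50.0, 28.0])]
top shaker_cap [(0.68, [402.0, 173.0, 22.0, 24.0]), (0.35, [135.0, 265.0, 48.0, 31.0])]
top tamper [(0.81, [124.0, 164.0, 33.0, 29.0])]
top jar [(0.66, [420.0, 256.0, 43.0, 38.0])]
```

View pics/scene.png

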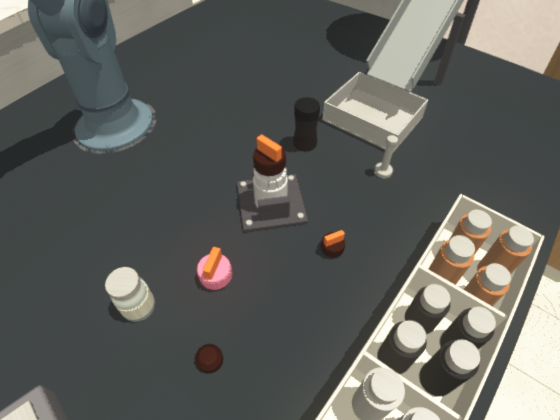

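View pics/top.png

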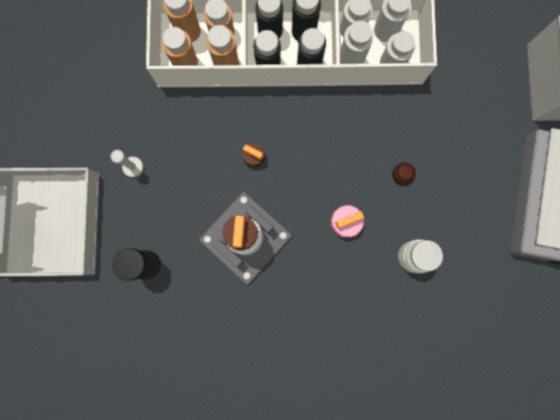

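The scene shows the mill with the brown cap and orange bar at (269,148), with decoys at (333,240) (small brown) and (215,268) (pink). In the top view the cap's bar is at (239,232) and the foot corners are at (244,193), (291,237), (247,284) and (201,239).

```bash
python3 - <<'E'
from h import *
o=ctrl.get_obs()
T=cam("top");S=cam("scene")
def mask(img,roi):
    x0,y0,x1,y1=roi
    h=cv2.cvtColor(img,cv2.COLOR_BGR2HSV);m=cv2.inRange(h,(5,150,150),(22,255,255))
    mm=np.zeros_like(m);mm[y0:y1,x0:x1]=m[y0:y1,x0:x1];return mm
a=cv2.imread("pics/top.png");m=mask(a,(215,205,270,260));v,u=np.nonzero(m)
print("top bar",u.mean(),v.mean(),cv2.minAreaRect(np.stack([u,v],1).astype(np.float32)))
zt=.1+.0585+.014
P=np.array([atz(T,x,y,zt)[:2] for x,y in zip(u,v)]);c=P.mean(0);w,V=np.linalg.eigh(np.cov(P.T))
print("bar centre",c,"yaw",np.degrees(np.arctan2(V[1,1],V[0,1])))
b=cv2.imread("pics/scene.png");m2=mask(b,(250,130,290,170));v2,u2=np.nonzero(m2)
print("scene bar at z .1585",atz(S,u2.mean(),v2.mean(),.162))
F=np.array([atz(T,*p,.015)[:2] for p in [(244,193),(291,237),(247,284),(201,239)]])
print(F,F.mean(0))
for i in range(4):
    d=F[(i+1)%4]-F[i];print(np.linalg.norm(d),np.degrees(np.arctan2(d[1],d[0])))
for n,p,z in[("grinder",(128,264),.115),("tamper",(118,157),.1),("small",(254,153),.05)]:print(n,atz(T,*p,z))
r=R.from_rotvec(o["tool_rot"]).as_matrix();print(r, ctrl.calibration("wrist"))
E
```

```text
top bar 238.0504731861199 231.2776025236593 ((238.02049255371094, 231.27462768554688), (10.230539321899414, 31.325366973876953), 5.19442892074585)
bar centre [0.48779892 0.03961161] yaw 174.65978899906028
scene bar at z .1585 [0.48950953 0.04167425 0.162     ]
[[ 0.57503682  0.04157932]
 [ 0.48794971 -0.04967209]
 [ 0.39871186  0.03557784]
 [ 0.48547215  0.12482454]] [0.48679263 0.0380774 ]
0.12613874727312605 -133.66235649986814
0.12341371616315189 136.30926826712692
0.12446814656053276 45.80934938942826
0.12227672498370021 -42.90569316751096
grinder [0.43764864 0.23284021 0.115     ]
tamper [0.62881867 0.26166129 0.1       ]
small [0.64657906 0.02000425 0.05      ]
[[ 9.51158350e-01  3.08703404e-01  4.06198482e-05]
 [ 3.08703406e-01 -9.51158349e-01 -5.54406268e-05]
 [ 2.15211976e-05  6.52723005e-05 -9.99999998e-01]] {'camera_matrix': array([[375.4604599 ,   0.        , 280.20798977],
       [  0.        , 375.4604599 , 209.79236987],
       [  0.        ,   0.        ,   1.        ]]), 'k1': -0.08933593193991582, 'T_tool_cam': array([[-1.53575499e-04, -9.61097402e-01, -2.76209633e-01,
         7.13936278e-02],
       [ 9.99999955e-01, -2.18670476e-04,  2.04873859e-04,
        -1.47995188e-03],
       [-2.57302626e-04, -2.76209589e-01,  9.61097392e-01,
        -1.74268725e-01],
       [ 0.00000000e+00,  0.00000000e+00,  0.00000000e+00,
         1.00000000e+00]])}
```

Emit:
step_arm --targets '[{"linear": [0, 0, -0.035], "rotation": [0, 0, 0], "claw": 1}, {"linear": [0, 0, -0.036], "rotation": [0, 0, 0], "claw": 1}, {"linear": [0.0264, -0.0297, 0], "rotation": [0, 0, 0], "claw": 1}, {"linear": [0.0264, -0.0297, 0], "rotation": [0, 0, 0], "claw": 1}, {"linear": [0.0264, -0.0297, 0], "rotation": [0, 0, 0], "claw": 1}, {"linear": [0.0264, -0.0297, 0], "rotation": [0, 0, 0], "claw": 1}, {"linear": [0.0264, -0.0297, 0], "rotation": [0, 0, 0], "claw": 1}, {"linear": [0.0264, -0.0297, 0], "rotation": [0, 0, 0], "claw": 1}, {"linear": [0.0264, -0.0297, 0], "rotation": [0, 0, 0], "claw": 1}, {"linear": [0.0264, -0.0297, 0], "rotation": [0, 0, 0], "claw": 1}, {"linear": [0.0264, -0.0297, 0], "rotation": [0, 0, 0], "claw": 1}, {"linear": [0.0264, -0.0297, 0], "rotation": [0, 0, 0], "claw": 1}, {"linear": [0.0264, -0.0297, 0], "rotation": [0, 0, 0], "claw": 1}, {"linear": [0.0264, -0.0297, 0], "rotation": [0, 0, 0], "claw": 1}, {"linear": [0.0264, -0.0297, 0], "rotation": [0, 0, 0], "claw": 1}, {"linear": [0.0264, -0.0297, 0], "rotation": [0, 0, 0], "claw": 1}, {"linear": [0.0264, -0.0297, 0], "rotation": [0, 0, 0], "claw": 1}, {"linear": [0.0264, -0.0297, 0], "rotation": [0, 0, 0], "claw": 1}, {"linear": [0.0264, -0.0297, 0], "rotation": [0, 0, 0], "claw": 1}, {"linear": [0.0264, -0.0297, 0], "rotation": [0, 0, 0], "claw": 1}]'

```text
time_s: 2.37
eef_pos: [0.4881, 0.0387, 0.2722]
tool_rot: [3.102, 0.49, 0.002]
contact_force: [0.5, -0.1, 0.1]
finger_gap: 0.0858
finger_force: 0.0
```

Emit:
step_arm --targets '[{"linear": [0, 0, 0], "rotation": [0, 0, -7.1], "claw": 1}, {"linear": [0, 0, 0], "rotation": [0, 0, -7.1], "claw": 1}, {"linear": [0, 0, 0], "rotation": [0, 0, -7.1], "claw": 1}, {"linear": [0, 0, 0], "rotation": [0, 0, -7.1], "claw": 1}, {"linear": [0, 0, 0], "rotation": [0, 0, -7.1], "claw": 1}, {"linear": [0, 0, 0], "rotation": [0, 0, -7.1], "claw": 1}, {"linear": [0, 0, 0], "rotation": [0, 0, -7.1], "claw": 1}, {"linear": [0, 0, 0], "rotation": [0, 0, -7.1], "claw": 1}, {"linear": [0, 0, 0], "rotation": [0, 0, -7.1], "claw": 1}, {"linear": [0, 0, 0], "rotation": [0, 0, -7.1], "claw": 1}, {"linear": [0, 0, 0], "rotation": [0, 0, -7.1], "claw": 1}, {"linear": [0, 0, 0], "rotation": [0, 0, -7.1], "claw": 1}, {"linear": [0, 0, 0], "rotation": [0, 0, -7.1], "claw": 1}, {"linear": [0, 0, 0], "rotation": [0, 0, -7.1], "claw": 1}, {"linear": [0, 0, 0], "rotation": [0, 0, -7.1], "claw": 1}, {"linear": [0, 0, 0], "rotation": [0, 0, -7.1], "claw": 1}, {"linear": [0, 0, 0], "rotation": [0, 0, -7.1], "claw": 1}, {"linear": [0, 0, 0], "rotation": [0, 0, -7.1], "claw": 1}, {"linear": [0, 0, 0], "rotation": [0, 0, -7.1], "claw": 1}, {"linear": [0, 0, 0], "rotation": [0, 0, -7.1], "claw": 1}]'

```text
time_s: 4.03
eef_pos: [0.4876, 0.0369, 0.2719]
tool_rot: [0.537, 3.095, -0.0]
contact_force: [-0.7, 0.1, -0.7]
finger_gap: 0.0852
finger_force: 0.0
```

Emit:
step_arm --targets '[{"linear": [0, 0, 0], "rotation": [0, 0, -7.1], "claw": 1}, {"linear": [0, 0, 0], "rotation": [0, 0, -7.1], "claw": 1}, {"linear": [0, 0, 0], "rotation": [0, 0, 0], "claw": 1}, {"linear": [0, 0, 0], "rotation": [0, 0, 0], "claw": 1}]'

```text
time_s: 4.37
eef_pos: [0.4876, 0.0369, 0.2718]
tool_rot: [0.164, 3.137, -0.0]
contact_force: [0.6, -0.5, -1.0]
finger_gap: 0.0852
finger_force: 0.0
```

```bash
cat > bar.py <<'E'
from h import *
import sys
def look(zt,name):
    o=ctrl.get_obs();a=ctrl.read_camera("wrist");cv2.imwrite("pics/%s.png"%name,a);C=cam("wrist",o)
    h=cv2.cvtColor(a,cv2.COLOR_BGR2HSV);m=cv2.inRange(h,(5,150,120),(22,255,255))
    n,l,s,c=cv2.connectedComponentsWithStats(m);i=1+np.argmax(s[1:,4]);v,u=np.nonzero(l==i)
    P=np.array([atz(C,x,y,zt)[:2] for x,y in zip(u,v)]);rc=cv2.minAreaRect(P.astype(np.float32)*1000)
    w,V=np.linalg.eigh(np.cov(P.T));yaw=np.degrees(np.arctan2(V[1,1],V[0,1]))%180
    r=R.from_rotvec(o["tool_rot"]).as_matrix()
    print("n",len(u),"px",u.mean(),v.mean(),"mean",P.mean(0),"rect mm",rc,"yaw",yaw)
    print("tcp",o["eef_pos"],"toolyaw",np.degrees(np.arctan2(r[1,0],r[0,0])),"tilt",r[:,2],"q",np.round(o["qpos"],2),"t",o["time_s"],"f",o["contact_force"],o["ft_torque"])
    print("delta tool",r.T@np.r_[np.array(rc[0])/1000-o["eef_pos"][:2],0])
look(float(sys.argv[1]),sys.argv[2])
E
python3 bar.py .1725 w1
```

```text
n 270 px 283.5111111111111 298.27407407407406 mean [0.57217601 0.03253042] rect mm ((572.2860717773438, 32.834129333496094), (26.020410537719727, 11.63272762298584), 72.89677429199219) yaw 64.0745089978158
tcp [0.48760408 0.03689865 0.27181455] toolyaw 173.99685811097996 tilt [ 2.78049287e-04 -1.61844652e-04 -9.99999948e-01] q [ 0.56  0.06 -0.74  1.86  0.04  1.24  1.28] t 4.3667 f [ 0.58013022 -0.46349327 -0.98469927] [-0.0033014   0.00174485 -0.00559087]
delta tool [-8.46426873e-02  4.81406898e-03  2.42035888e-05]
```

View pics/w1.png

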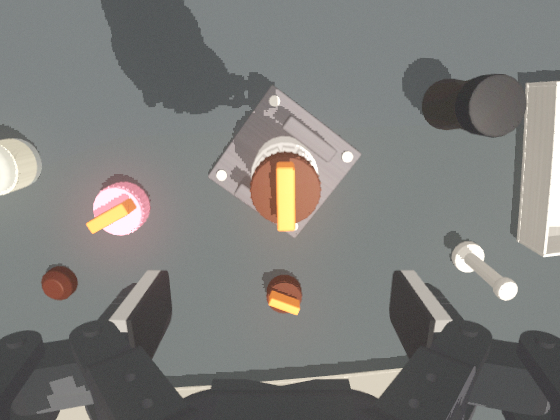

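The wrist view shows the cap bar at (286,196), nearly along the tool x, with foot screws at (275,100), (348,157) and (221,175). The detector picked the small decoy, so I'm widening the hue range and limiting the region.

```bash
sed -i 's/(5,150,120),(22,255,255))/(5,150,120),(28,255,255));m[:150]=0;m[245:]=0;m[:,:240]=0;m[:,330:]=0/' bar.py
cat > foot.py <<'E'
from h import *
o=ctrl.get_obs();C=cam("wrist",o)
for z in(.01,.02,.03):
  A,B,D,=[atz(C,*p,z)[:2] for p in((275,100),(348,157),(221,175))]
  f=lambda d:(np.linalg.norm(d),np.degrees(np.arctan2(d[1],d[0]))%90)
  print(z,(B+D)/2,f(B-A),f(D-A))
  A,B,D,E=[atz(C,*p,z)[:2] for p in((272,87),(361,155),(210,177),(296,238))]
  print((A+E)/2,(B+D)/2,f(B-A),f(D-A),f(B-E),f(D-E))
E
python3 foot.py; python3 bar.py .1725 w2
```

```text
0.01 [0.49096748 0.04292038] (np.float64(0.10647368730915881), np.float64(46.92837953152991)) (np.float64(0.10687892255155637), np.float64(47.16878904595382))
[0.49139846 0.04347048] [0.49104343 0.04390504] (np.float64(0.12827452297586797), np.float64(47.7222738252393)) (np.float64(0.1260254204242384), np.float64(48.07001999719505)) (np.float64(0.12713457258616215), np.float64(47.99245540284534)) (np.float64(0.12811395707465212), np.float64(47.2258209806962))
0.02 [0.48930412 0.04299119] (np.float64(0.10403194529405463), np.float64(46.92837953152993)) (np.float64(0.10442788734916461), np.float64(47.16878904595382))
[0.48972522 0.04352867] [0.48937832 0.04395327] (np.float64(0.12533282629818862), np.float64(47.722273825239284)) (np.float64(0.12313530201284606), np.float64(48.070019997195054)) (np.float64(0.12421901818674906), np.float64(47.99245540284528)) (np.float64(0.12517594262604828), np.float64(47.2258209806962))
0.03 [0.48764075 0.04306199] (np.float64(0.10159020327895044), np.float64(46.92837953152993)) (np.float64(0.10197685214677288), np.float64(47.168789045953844))
[0.48805197 0.04358686] [0.48771322 0.04400149] (np.float64(0.12239112962050928), np.float64(47.7222738252393)) (np.float64(0.12024518360145374), np.float64(48.070019997195054)) (np.float64(0.12130346378733614), np.float64(47.99245540284531)) (np.float64(0.12223792817744453), np.float64(47.22582098069617))
n 182 px 281.5054945054945 178.03846153846155 mean [0.47292425 0.04115698] rect mm ((484.107421875, 42.54289245605469), (13.250238418579102, 47.719173431396484), 83.8258056640625) yaw 163.46794212474825
tcp [0.4876365  0.03687599 0.27181086] toolyaw 174.00694013786972 tilt [ 3.16005271e-04 -1.59253405e-04 -9.99999937e-01] q [ 0.56  0.06 -0.73  1.86  0.04  1.24  1.28] t 4.4167 f [ 0.59223193 -0.3250939   0.11057225] [-0.01790622  0.02573579 -0.04058822]
delta tool [ 4.10145844e-03  5.26746706e-03 -2.01768046e-06]
```

```bash
sed -i 's/(5,150,120),(28,255,255))/(8,110,170),(32,255,255))/' bar.py
python3 bar.py .1725 w3; python3 -c "
import cv2;a=cv2.imread('pics/w3.png');print(cv2.cvtColor(a,cv2.COLOR_BGR2HSV)[[170,190,210,225],286])"
```

```text
n 2558 px 286.04730258014075 191.8921032056294 mean [0.48367046 0.04349217] rect mm ((482.87420654296875, 43.38420104980469), (50.580970764160156, 51.877017974853516), 39.125823974609375) yaw 90.18719149664751
tcp [0.48760288 0.03688043 0.27177342] toolyaw 174.03738728667898 tilt [ 1.41033531e-04 -9.36156125e-05 -9.99999986e-01] q [ 0.56  0.06 -0.73  1.86  0.04  1.24  1.28] t 4.4667 f [-1.09005572  0.1836096  -0.49414479] [-0.02513829  0.02028739 -0.02320905]
delta tool [ 5.37870439e-03  5.97737604e-03 -1.27575707e-06]
[[ 29 105 255]
 [ 29 105 255]
 [ 29 106 255]
 [ 29 109 255]]
```

```bash
sed -i 's/(8,110,170),(32,255,255))/(8,90,215),(34,255,255))/' bar.py
python3 bar.py .1725 w4; python3 -c "
import cv2
for n in ('w1','w4'):
  a=cv2.imread('pics/%s.png'%n);print(a[190,265:310:4].tolist())"
```

```text
n 1295 px 285.32355212355213 196.2803088803089 mean [0.48703196 0.04262135] rect mm ((487.6386413574219, 42.65336990356445), (14.342290878295898, 53.49041748046875), 84.68561553955078) yaw 175.07027299090348
tcp [0.48760754 0.03688663 0.27174163] toolyaw 174.06632174129192 tilt [ 1.18875300e-04 -6.11528043e-05 -9.99999991e-01] q [ 0.56  0.06 -0.73  1.86  0.04  1.24  1.28] t 4.5167 f [ 0.17339398  0.06816703 -0.5585856 ] [-0.02018189  0.02472474  0.02191625]
delta tool [ 5.65214917e-04  5.73905380e-03 -3.48954948e-07]
[[91, 117, 179], [93, 119, 181], [63, 83, 130], [113, 209, 255], [146, 250, 255], [150, 253, 255], [150, 254, 255], [138, 242, 255], [99, 128, 189], [104, 131, 190], [105, 131, 190], [104, 130, 190]]
[[93, 120, 181], [92, 118, 181], [61, 82, 131], [114, 212, 255], [145, 250, 255], [151, 253, 255], [152, 255, 255], [137, 241, 255], [100, 129, 189], [106, 131, 190], [106, 132, 190], [107, 132, 191]]
```

Emit:
step_arm --targets '[{"linear": [0, 0.005, 0.015], "rotation": [0, 0, -1], "claw": -0.3}, {"linear": [0, 0, 0.02], "rotation": [0, 0, 0], "claw": -0.3}, {"linear": [0, 0, 0.02], "rotation": [0, 0, 0], "claw": -0.3}, {"linear": [0, 0, 0.02], "rotation": [0, 0, 0], "claw": -0.3}, {"linear": [0, 0, 0.01], "rotation": [0, 0, 0], "claw": -0.3}, {"linear": [0, 0, 0], "rotation": [0, 0, 0], "claw": -0.3}, {"linear": [0, 0, 0], "rotation": [0, 0, 0], "claw": -0.3}]'

```text
time_s: 5.15
eef_pos: [0.488, 0.042, 0.1866]
tool_rot: [-0.133, -3.138, -0.001]
contact_force: [0.4, 0.1, 0.6]
finger_gap: 0.03
finger_force: 0.0
```

```bash
sed -i 's/m\[:150\]=0;m\[245:\]=0;m\[:,:240\]=0;m\[:,330:\]=0//' bar.py
python3 bar.py .1725 w5
```

```text
n 2545 px 278.11434184675835 232.73320235756384 mean [0.48577889 0.04286077] rect mm ((486.37744140625, 42.71882629394531), (14.196521759033203, 54.8236083984375), 85.15222930908203) yaw 174.91433114313864
tcp [0.48802068 0.04197802 0.18663518] toolyaw 175.15956636592617 tilt [-7.39627869e-04  4.30517528e-04 -9.99999634e-01] q [ 0.52  0.16 -0.74  1.96  0.12  1.07  1.22] t 5.15 f [0.36908069 0.07550779 0.55912912] [ 0.06151749 -0.02564907  0.02915757]
delta tool [1.69988459e-03 5.99503418e-04 1.53431206e-06]
```

View pics/w5.png

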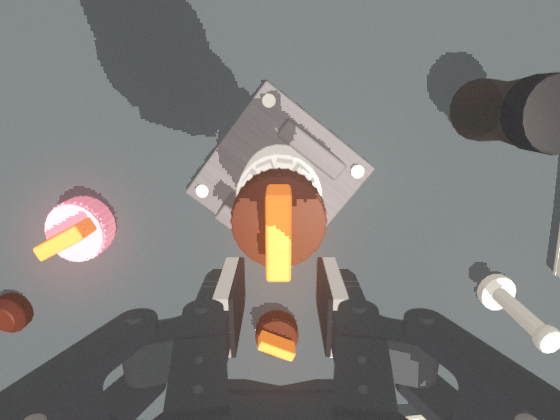

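The bar at (278,233) sits centred between the finger tips (about 240 and 320), so I descend and close to about 16 mm, leaving play.

Emit:
step_arm --targets '[{"linear": [0.001, 0, 0.015], "rotation": [0, 0, 0], "claw": -0.3}, {"linear": [0, 0, 0.012], "rotation": [0, 0, 0], "claw": -0.3}, {"linear": [0, 0, 0.01], "rotation": [0, 0, 0], "claw": -0.3}, {"linear": [0, 0, 0], "rotation": [0, 0, 0], "claw": -0.625}, {"linear": [0, 0, 0], "rotation": [0, 0, 0], "claw": -0.625}, {"linear": [0, 0, 0], "rotation": [0, 0, 0], "claw": -0.625}, {"linear": [0, 0, 0], "rotation": [0, 0, 0], "claw": -0.625}]' --squeeze 20

```text
time_s: 5.78
eef_pos: [0.4878, 0.0421, 0.1504]
tool_rot: [0.132, 3.137, 0.0]
contact_force: [-0.1, 0.5, -0.0]
finger_gap: 0.0158
finger_force: 0.0
```

Emit:
step_arm --targets '[{"linear": [0, 0, 0], "rotation": [0, 0, -3], "claw": -0.625}, {"linear": [0, 0, 0], "rotation": [0, 0, -3], "claw": -0.625}, {"linear": [0, 0, 0], "rotation": [0, 0, -3], "claw": -0.625}, {"linear": [0, 0, 0], "rotation": [0, 0, -3], "claw": -0.625}, {"linear": [0, 0, 0], "rotation": [0, 0, -3], "claw": -0.625}, {"linear": [0, 0, 0], "rotation": [0, 0, -3], "claw": -0.625}, {"linear": [0, 0, 0], "rotation": [0, 0, -3], "claw": -0.625}, {"linear": [0, 0, 0], "rotation": [0, 0, -3], "claw": -0.625}, {"linear": [0, 0, 0], "rotation": [0, 0, 0], "claw": -0.625}, {"linear": [0, 0, 0], "rotation": [0, 0, 0], "claw": -0.625}, {"linear": [0, 0, 0], "rotation": [0, 0, 0], "claw": -0.625}]'

```text
time_s: 6.7
eef_pos: [0.4874, 0.042, 0.15]
tool_rot: [-0.521, 3.097, -0.0]
contact_force: [0.3, -0.1, 0.2]
finger_gap: 0.016
finger_force: 0.0
```

```bash
python3 bar.py .1625 w6
```

```text
n 3476 px 282.75143843498273 252.64067894131185 mean [0.48540901 0.0439239 ] rect mm ((490.5981140136719, 42.6627311706543), (17.599321365356445, 59.20949935913086), 85.0835189819336) yaw 2.4860026023852697
tcp [0.48742292 0.04198522 0.15004489] toolyaw -160.8871490810101 tilt [ 7.21092397e-04 -6.44879960e-05 -9.99999738e-01] q [ 0.56  0.22 -0.79  2.    0.18  1.    1.58] t 6.7 f [ 0.34381863 -0.14025527  0.18128365] [0.01034584 0.05449328 0.03451841]
delta tool [-3.22200453e-03 -3.99485348e-04  2.24591907e-06]
```

View pics/w6.png

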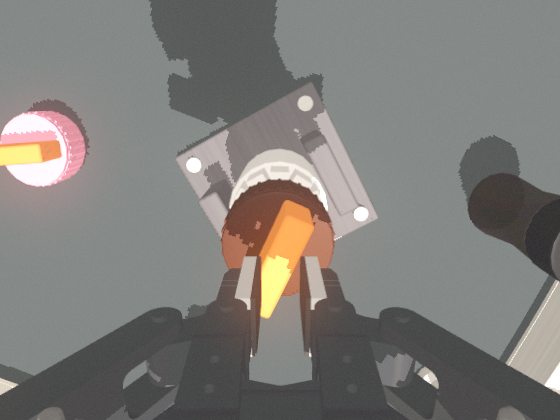

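The cap is still up: the bar at (285,255) lags the fingers by about 15°. Closing will align the bar to the fingers (a≈61), then reopening lets it drop.

Emit:
step_arm --targets '[{"linear": [0, 0, 0], "rotation": [0, 0, 0], "claw": -0.64}, {"linear": [0, 0, 0], "rotation": [0, 0, 0], "claw": -0.66}, {"linear": [0, 0, 0], "rotation": [0, 0, 0], "claw": -0.68}, {"linear": [0, 0, 0], "rotation": [0, 0, 0], "claw": -0.72}, {"linear": [0, 0, 0], "rotation": [0, 0, 0], "claw": -0.72}, {"linear": [0, 0, 0], "rotation": [0, 0, 0], "claw": -0.72}]'

```text
time_s: 7.25
eef_pos: [0.4871, 0.042, 0.1497]
tool_rot: [-0.523, 3.098, -0.0]
contact_force: [1.7, -0.1, -0.4]
finger_gap: 0.012
finger_force: 0.0
```

```bash
python3 bar.py .1725 w7
```

```text
n 3121 px 284.36430631207946 249.95770586350528 mean [0.47959079 0.04268899] rect mm ((486.2843017578125, 41.34918212890625), (16.602025985717773, 55.45124816894531), 85.12063598632812) yaw 4.322900898581963
tcp [0.48712419 0.04198919 0.14967612] toolyaw -160.82073485182158 tilt [ 3.66188484e-06 -1.90292836e-06 -1.00000000e+00] q [ 0.56  0.22 -0.79  2.    0.18  1.    1.58] t 7.25 f [ 1.68004285 -0.05711265 -0.42224745] [ 0.04294411 -0.0126824  -0.04439492]
delta tool [ 1.00352684e-03 -3.28558999e-04 -1.85768253e-09]
```

View pics/w7.png

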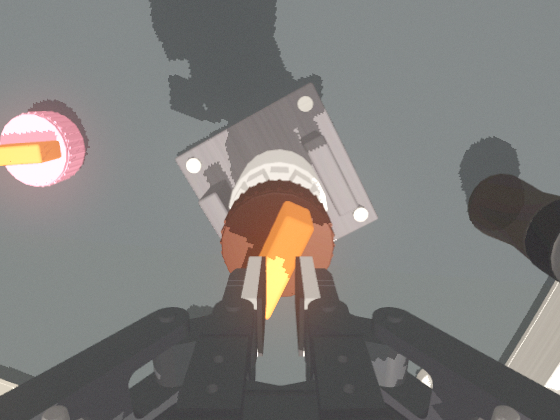

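```bash
python3 - <<'E'
from h import *
o=ctrl.get_obs();C=cam("wrist",o);a=cv2.imread("pics/w7.png");s=4
x0,y0,x1,y1=205,185,350,335
b=cv2.resize(a[y0:y1,x0:x1],None,fx=s,fy=s,interpolation=cv2.INTER_NEAREST)
Rm=R.from_rotvec(o["tool_rot"]).as_matrix();e=o["eef_pos"]
def poly(P,col):
    q=((proj(C,P)-[x0,y0]+.5)*s).astype(int);cv2.polylines(b,[q.reshape(-1,1,2)],True,col,1)
for z,col in((0,(0,0,255)),(-.019,(0,255,0)),(-.038,(255,255,0))):
  for sy in(-1,1):
    poly([e+Rm@[x,sy*.006,z] for x in(-.011,.011)],col)
def bar(zg,yaw,col):
    c,s_=np.cos(np.radians(yaw)),np.sin(np.radians(yaw))
    poly([[.4876+c*x-s_*y,.0423+s_*x+c*y,zg+.014] for x,y in((-.025,-.007),(.025,-.007),(.025,.007),(-.025,.007))],col)
bar(.1585,184,(255,0,255));bar(.1485,184,(255,0,0))
cv2.imwrite("pics/c1.png",b)
E
```

```text
(no output)
```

View pics/c1.png

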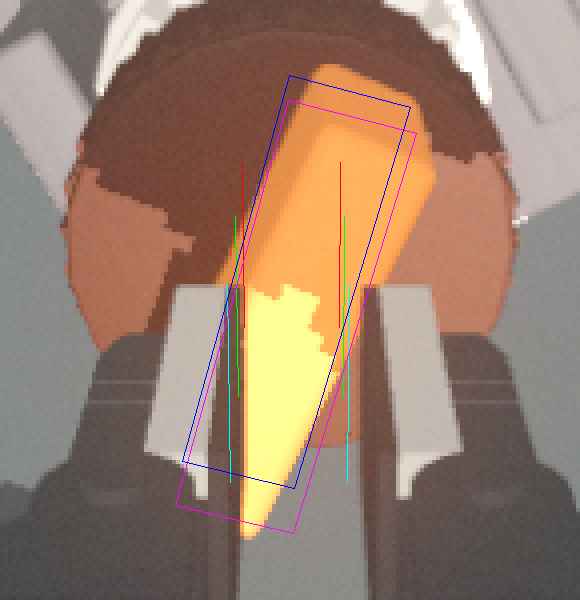

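Nothing has engaged: the bar's right edge runs (435,175)→(265,530) in the crop, still at 24° to the fingers, and the finger ends appear about 35 mm above the reported TCP. I'll check heights with the fixed cameras.

```bash
python3 - <<'E'
from h import *
o=ctrl.get_obs();e=o["eef_pos"];Rm=R.from_rotvec(o["tool_rot"]).as_matrix()
out=[]
for n,(x0,y0,x1,y1) in(("scene",(225,95,325,220)),("top",(190,170,290,295))):
    a=ctrl.read_camera(n);C=cam(n);s=4
    b=cv2.resize(a[y0:y1,x0:x1],None,fx=s,fy=s,interpolation=cv2.INTER_NEAREST)
    def poly(P,col,cl=True):
        q=((proj(C,P)-[x0,y0]+.5)*s).astype(int);cv2.polylines(b,[q.reshape(-1,1,2)],cl,col,1)
    for z,col in((0,(0,0,255)),(-.019,(0,255,0)),(-.037,(255,255,0))):
        for sy in(-1,1): poly([e+Rm@[x,sy*.006,z] for x in(-.011,.011)],col)
    c,s_=np.cos(np.radians(174.9)),np.sin(np.radians(174.9))
    for z,col in((.1725,(255,0,255)),(.1445,(255,0,0))):
        poly([[.4878+c*x-s_*y,.0418+s_*x+c*y,z] for x,y in((-.025,-.007),(.025,-.007),(.025,.007),(-.025,.007))],col)
    t=np.linspace(0,2*np.pi,30)
    poly([[.4878+.029*np.cos(k),.0418+.029*np.sin(k),.1155] for k in t],(0,255,255))
    out.append(b)
cv2.imwrite("pics/c2.png",np.hstack(out))
E
```

```text
(no output)
```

View pics/c2.png

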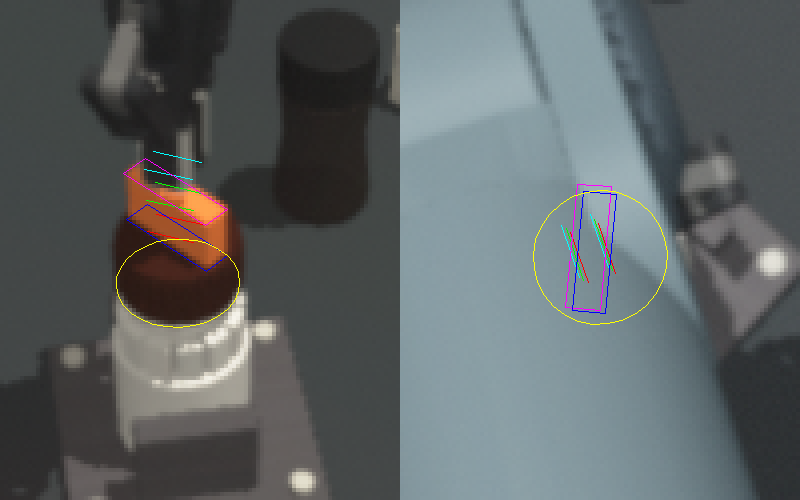

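The scene view puts the bar where I predicted (magenta box at about (175,190)). The finger ends at (187,187) sit at bar-top level, so the real tips are roughly 22–35 mm above the reported TCP. I'll realign and go lower in guarded steps.

Emit:
step_arm --targets '[{"linear": [0, 0, 0], "rotation": [0, 0, 6], "claw": -0.3}, {"linear": [0, 0, 0], "rotation": [0, 0, 6], "claw": -0.3}, {"linear": [0, 0, 0], "rotation": [0, 0, 6], "claw": -0.3}, {"linear": [0, 0, 0], "rotation": [0, 0, 6], "claw": -0.3}, {"linear": [0, 0, 0.005], "rotation": [0, 0, 0], "claw": -0.3}, {"linear": [0, 0, 0.005], "rotation": [0, 0, 0], "claw": -0.3}, {"linear": [0, 0, 0.003], "rotation": [0, 0, 0], "claw": -0.3}, {"linear": [0, 0, 0], "rotation": [0, 0, 0], "claw": -0.6}, {"linear": [0, 0, 0], "rotation": [0, 0, 0], "claw": -0.72}, {"linear": [0, 0, 0], "rotation": [0, 0, 0], "claw": -0.72}, {"linear": [0, 0, 0], "rotation": [0, 0, 0], "claw": -0.72}]' --squeeze 20

```text
time_s: 8.32
eef_pos: [0.4869, 0.042, 0.1365]
tool_rot: [-0.131, -3.138, -0.0]
contact_force: [0.1, 0.7, -1.1]
finger_gap: 0.0132
finger_force: 21.5
```

Emit:
step_arm --targets '[{"linear": [0, 0, 0], "rotation": [0, 0, 0], "claw": -0.5}, {"linear": [0, 0, 0.003], "rotation": [0, 0, 0], "claw": -0.5}, {"linear": [0, 0, 0.003], "rotation": [0, 0, 0], "claw": -0.5}, {"linear": [0, 0, 0.002], "rotation": [0, 0, 0], "claw": -0.5}, {"linear": [0, 0, 0], "rotation": [0, 0, 0], "claw": -0.5}]'

```text
time_s: 8.73
eef_pos: [0.4867, 0.0419, 0.1281]
tool_rot: [-0.132, -3.138, -0.0]
contact_force: [-0.8, -0.5, 0.3]
finger_gap: 0.0215
finger_force: 0.0
```

Emit:
step_arm --targets '[{"linear": [0, 0, 0.002], "rotation": [0, 0, 0], "claw": -0.5}, {"linear": [0, 0, 0.002], "rotation": [0, 0, 0], "claw": -0.5}, {"linear": [0, 0, 0], "rotation": [0, 0, 0], "claw": -0.5}]'

```text
time_s: 8.98
eef_pos: [0.4868, 0.0419, 0.1243]
tool_rot: [-0.132, -3.138, -0.0]
contact_force: [0.9, -0.3, -0.3]
finger_gap: 0.021
finger_force: 0.0
```

Emit:
step_arm --targets '[{"linear": [0, 0, 0], "rotation": [0, 0, 0], "claw": -0.64}, {"linear": [0, 0, 0], "rotation": [0, 0, 0], "claw": -0.64}, {"linear": [0, 0, 0], "rotation": [0, 0, 0], "claw": -0.64}, {"linear": [0, 0, 0], "rotation": [0, 0, -3], "claw": -0.64}, {"linear": [0, 0, 0], "rotation": [0, 0, -3], "claw": -0.64}, {"linear": [0, 0, 0], "rotation": [0, 0, -3], "claw": -0.64}, {"linear": [0, 0, 0], "rotation": [0, 0, -3], "claw": -0.64}, {"linear": [0, 0, 0], "rotation": [0, 0, -3], "claw": -0.64}, {"linear": [0, 0, 0], "rotation": [0, 0, -3], "claw": -0.64}, {"linear": [0, 0, 0], "rotation": [0, 0, -3], "claw": -0.64}, {"linear": [0, 0, 0], "rotation": [0, 0, -3], "claw": -0.64}, {"linear": [0, 0, 0], "rotation": [0, 0, -1], "claw": -0.64}, {"linear": [0, 0, 0], "rotation": [0, 0, 0], "claw": -0.64}, {"linear": [0, 0, 0], "rotation": [0, 0, 0], "claw": -0.64}]'

```text
time_s: 10.15
eef_pos: [0.4874, 0.0417, 0.1248]
tool_rot: [-0.548, 3.093, -0.0]
contact_force: [-0.4, -0.6, 0.1]
finger_gap: 0.0153
finger_force: 0.4
```

```bash
cat > fit.py <<'E'
# bar pose in scene camera: fit box silhouette (h,a) to orange mask
from h import *
import sys
a=ctrl.read_camera("scene");C=cam("scene")
h=cv2.cvtColor(a,cv2.COLOR_BGR2HSV);m=cv2.inRange(h,(4,140,110),(24,255,255));m[:125]=0;m[185:]=0;m[:,:240]=0;m[:,300:]=0
def sil(x,y,z,yaw):
    c,s=np.cos(np.radians(yaw)),np.sin(np.radians(yaw))
    P=[[x+c*i*.025-s*j*.007,y+s*i*.025+c*j*.007,z+k*.014] for i in(-1,1) for j in(-1,1) for k in(-1,1)]
    q=cv2.convexHull((proj(C,P)*16).astype(np.int32));o=np.zeros_like(m);cv2.fillPoly(o,[q],255,shift=4);return o
best=[]
for z in np.arange(.1405,.1605,.002):
  for yaw in range(130,205,3):
    for dx in(-.002,0,.002):
      for dy in(-.002,0,.002):
        o=sil(.4878+dx,.0418+dy,z,yaw);best.append(((m&o>0).sum()/((m|o)>0).sum(),round(z-.1,4),yaw-137.3,dx,dy))
best.sort(reverse=True);print((m>0).sum());[print(np.round(b,4)) for b in best[:6]]
o=ctrl.get_obs();r=R.from_rotvec(o["tool_rot"]).as_matrix();print("tool a",np.degrees(np.arctan2(r[1,0],r[0,0]))%360-137.3,o["ft_torque"],o["time_s"],o["qpos"])
E
python3 fit.py
```

```text
317
[ 6.327e-01  5.450e-02  6.170e+01  2.000e-03 -2.000e-03]
[ 6.32e-01  5.25e-02  6.47e+01  2.00e-03 -2.00e-03]
[6.32e-01 5.05e-02 6.47e+01 0.00e+00 0.00e+00]
[6.283e-01 5.050e-02 5.570e+01 0.000e+00 2.000e-03]
[ 6.262e-01  4.850e-02  6.170e+01 -2.000e-03  2.000e-03]
[6.23e-01 5.05e-02 6.17e+01 2.00e-03 2.00e-03]
tool a 62.81579803710537 [-0.16183531 -0.09465905  0.00120009] 10.2 [ 0.54831881  0.25708701 -0.79091928  2.0169028   0.22399513  0.95336061
  1.56494553]
```

```bash
cat > prof.py <<'E'
from h import *
C=cam("scene")
a=ctrl.read_camera("scene");b=cv2.imread("pics/scene.png")
for n,i in(("start",b),("now",a)):
    g=i[:,262:280].astype(int).max(2)
    print(n,[int(x) for x in np.median(g,1)[155:195]])
for h in(.0155,.0055,.0015):
    P=[[.4878+.029*np.cos(k),.0418+.029*np.sin(k),.1+h] for k in np.linspace(0,6.28,60)];print(h,proj(C,P)[:,1].max())
E
python3 prof.py
```

```text
start [162, 160, 141, 99, 74, 73, 74, 74, 72, 64, 54, 50, 48, 47, 46, 47, 46, 46, 46, 49, 85, 138, 150, 149, 152, 156, 165, 161, 151, 146, 146, 146, 148, 150, 164, 220, 194, 163, 152, 150]
now [169, 170, 170, 169, 162, 111, 72, 68, 70, 72, 72, 72, 68, 55, 50, 47, 45, 45, 45, 46, 45, 44, 46, 59, 117, 148, 155, 160, 150, 145, 145, 145, 148, 149, 163, 219, 193, 162, 151, 149]
0.0155 176.3774747109243
0.0055 180.0734033729092
0.0015 181.52986553230033
```

The cap's lower edge in the scene camera moved 3.8 px down, which matches the 10 mm drop. I'll follow it down and screw clockwise with play.

Emit:
step_arm --targets '[{"linear": [0, 0, 0.005], "rotation": [0, 0, 0], "claw": -0.64}, {"linear": [0, 0, 0.005], "rotation": [0, 0, 0], "claw": -0.64}, {"linear": [0, 0, 0], "rotation": [0, 0, 0], "claw": -0.64}, {"linear": [0, 0, 0], "rotation": [0, 0, 4], "claw": -0.64}, {"linear": [0, 0, 0], "rotation": [0, 0, 4], "claw": -0.64}, {"linear": [0, 0, 0], "rotation": [0, 0, 4], "claw": -0.64}, {"linear": [0, 0, 0], "rotation": [0, 0, 4], "claw": -0.64}, {"linear": [0, 0, 0], "rotation": [0, 0, 4], "claw": -0.64}, {"linear": [0, 0, 0], "rotation": [0, 0, 4], "claw": -0.64}, {"linear": [0, 0, 0], "rotation": [0, 0, 4], "claw": -0.64}, {"linear": [0, 0, 0], "rotation": [0, 0, 4], "claw": -0.64}, {"linear": [0, 0, 0], "rotation": [0, 0, 4], "claw": -0.64}, {"linear": [0, 0, 0], "rotation": [0, 0, 4], "claw": -0.64}, {"linear": [0, 0, 0], "rotation": [0, 0, 0], "claw": -0.64}]'

```text
time_s: 11.42
eef_pos: [0.4862, 0.0423, 0.114]
tool_rot: [-0.542, -3.093, 0.0]
contact_force: [-0.5, -0.1, -0.4]
finger_gap: 0.015
finger_force: 0.2
```

Emit:
step_arm --targets '[{"linear": [0, 0, 0.002], "rotation": [0, 0, 4], "claw": -0.64}, {"linear": [0, 0, 0], "rotation": [0, 0, 4], "claw": -0.64}, {"linear": [0, 0, 0], "rotation": [0, 0, 4], "claw": -0.64}, {"linear": [0, 0, 0], "rotation": [0, 0, 4], "claw": -0.64}, {"linear": [0, 0, 0], "rotation": [0, 0, 4], "claw": -0.64}, {"linear": [0, 0, 0], "rotation": [0, 0, 2], "claw": -0.64}, {"linear": [0, 0, 0], "rotation": [0, 0, 0], "claw": -0.64}]'

```text
time_s: 12.0
eef_pos: [0.4865, 0.0425, 0.1123]
tool_rot: [-1.118, -2.934, -0.0]
contact_force: [-0.1, -0.1, 0.1]
finger_gap: 0.0153
finger_force: 0.0
```

```bash
python3 prof.py; python3 fit.py|tail -3
```

```text
start [162, 160, 141, 99, 74, 73, 74, 74, 72, 64, 54, 50, 48, 47, 46, 47, 46, 46, 46, 49, 85, 138, 150, 149, 152, 156, 165, 161, 151, 146, 146, 146, 148, 150, 164, 220, 194, 163, 152, 150]
now [174, 155, 145, 137, 132, 127, 124, 123, 120, 109, 102, 97, 82, 71, 61, 52, 47, 46, 46, 46, 46, 45, 45, 46, 53, 106, 163, 161, 153, 145, 145, 145, 148, 149, 163, 219, 193, 162, 151, 149]
0.0155 176.3774747109243
0.0055 180.0734033729092
0.0015 181.52986553230033
[ 7.848e-01  4.650e-02 -4.300e+00  2.000e-03  2.000e-03]
tool a 1.018328797068989 [-0.08347514 -0.01587484 -0.00521556] 12.1 [ 0.39086849  0.24255125 -0.61644606  2.03307824  0.17513378  0.91751716
  0.52444074]
```

Emit:
step_arm --targets '[{"linear": [0, 0, 0], "rotation": [0, 0, 2], "claw": -0.64}, {"linear": [0, 0, 0], "rotation": [0, 0, 2], "claw": -0.64}, {"linear": [0, 0, 0], "rotation": [0, 0, 2], "claw": -0.64}, {"linear": [0, 0, 0], "rotation": [0, 0, 0], "claw": -0.64}]'

```text
time_s: 12.43
eef_pos: [0.4871, 0.0421, 0.1125]
tool_rot: [-1.272, -2.873, -0.0]
contact_force: [0.1, 0.3, -1.5]
finger_gap: 0.0151
finger_force: 1.6
```

```bash
python3 prof.py|sed -n 2p; python3 fit.py|tail -2
```

```text
now [167, 152, 131, 112, 105, 103, 102, 105, 103, 102, 102, 97, 86, 74, 66, 53, 48, 45, 45, 44, 44, 45, 45, 45, 51, 93, 146, 160, 150, 145, 145, 145, 147, 149, 163, 219, 193, 162, 152, 149]
tool a -5.0036152960306595 [-0.05233573 -0.11854823  0.03436082] 12.5333 [ 0.37770668  0.23996469 -0.60116069  2.03338665  0.17004101  0.91622658
  0.42407658]
```

Emit:
step_arm --targets '[{"linear": [0, 0, 0], "rotation": [0, 0, 2], "claw": -0.64}, {"linear": [0, 0, 0], "rotation": [0, 0, 2], "claw": -0.64}, {"linear": [0, 0, 0], "rotation": [0, 0, 0], "claw": -0.64}]'

```text
time_s: 12.78
eef_pos: [0.487, 0.0422, 0.1126]
tool_rot: [1.368, 2.828, -0.001]
contact_force: [0.6, 0.3, -1.8]
finger_gap: 0.0151
finger_force: 16.8
```

```bash
python3 prof.py|sed -n 2p; python3 fit.py|tail -2
```

```text
now [168, 167, 137, 112, 107, 105, 99, 95, 103, 101, 95, 91, 83, 74, 67, 53, 47, 47, 46, 45, 46, 45, 45, 45, 47, 92, 145, 160, 150, 145, 145, 145, 147, 149, 163, 219, 193, 162, 151, 149]
tool a -8.921249107815271 [-0.00862025 -0.11332164  0.5286065 ] 12.8833 [ 0.36860536  0.23826769 -0.59149226  2.03375633  0.16697867  0.91576836
  0.35780904]
```

The torque rose to 0.53 N m and the cap edge is down another 1.4 px (about 4 mm), so it is at the stop. I'll give one small nudge, relax, open and lift away.

Emit:
step_arm --targets '[{"linear": [0, 0, 0], "rotation": [0, 0, 1.5], "claw": -0.64}, {"linear": [0, 0, 0], "rotation": [0, 0, 0], "claw": -0.64}, {"linear": [0, 0, 0], "rotation": [0, 0, -3.5], "claw": -0.64}, {"linear": [0, 0, 0], "rotation": [0, 0, 0], "claw": -0.4}, {"linear": [0, 0, 0], "rotation": [0, 0, -4], "claw": -0.3}, {"linear": [0, 0, 0], "rotation": [0, 0, 0], "claw": -0.3}, {"linear": [0, 0, 0], "rotation": [0, 0, 0], "claw": -0.3}, {"linear": [0, 0, -0.01], "rotation": [0, 0, 0], "claw": -0.3}, {"linear": [0, 0, -0.02], "rotation": [0, 0, 0], "claw": -0.3}, {"linear": [0, 0, -0.03], "rotation": [0, 0, 0], "claw": -0.3}, {"linear": [0, 0, -0.03], "rotation": [0, 0, 0], "claw": -0.3}, {"linear": [0, 0, -0.03], "rotation": [0, 0, 0], "claw": -0.3}, {"linear": [0, 0, -0.03], "rotation": [0, 0, 0], "claw": -0.3}, {"linear": [0, 0, 0], "rotation": [0, 0, 0], "claw": -0.3}, {"linear": [0, 0, 0], "rotation": [0, 0, 0], "claw": -0.3}]'

```text
time_s: 14.13
eef_pos: [0.489, 0.0424, 0.2659]
tool_rot: [1.222, 2.888, 0.003]
contact_force: [0.1, -0.2, 0.2]
finger_gap: 0.0298
finger_force: 0.0
```

```bash
python3 prof.py|sed -n 2p; python3 fit.py; python3 bar.py .1585 w9; python3 - <<'E'
import cv2,numpy as np
a=cv2.imread("pics/w9.png");cv2.imwrite("pics/w9v.png",a)
E
```

```text
now [159, 147, 138, 128, 122, 120, 117, 113, 106, 103, 99, 99, 97, 82, 69, 56, 50, 48, 47, 45, 45, 46, 46, 46, 47, 82, 137, 158, 150, 145, 145, 146, 147, 149, 163, 219, 193, 162, 152, 149]
280
[ 0.9394  0.0465 -1.3     0.002   0.    ]
[ 0.92    0.0445 -1.3     0.002   0.    ]
[ 0.915   0.0445 -1.3     0.      0.002 ]
[ 0.9073  0.0485 -1.3     0.002   0.    ]
[ 0.9032  0.0425 -1.3     0.      0.002 ]
[ 0.8964  0.0465 -1.3     0.      0.002 ]
tool a -3.162235982209495 [0.00889594 0.04022923 0.01712404] 14.2333 [ 0.43747213  0.05710491 -0.62226027  1.8747756   0.03552921  1.22135695
  0.57413987]
n 1262 px 281.33676703645006 197.0285261489699 mean [0.4878599 0.044222 ] rect mm ((488.146728515625, 43.91454315185547), (14.306329727172852, 53.930145263671875), 46.05461502075195) yaw 136.25355328207004
tcp [0.48654342 0.04187721 0.26242096] toolyaw 134.13776401779052 tilt [-7.22287500e-04 -2.44497102e-04 -9.99999709e-01] q [ 0.44  0.06 -0.62  1.87  0.04  1.22  0.57] t 14.2333 f [ 0.61691578 -0.63980217 -0.55273657] [0.00889594 0.04022923 0.01712404]
delta tool [ 3.45612408e-04  2.56941210e-03 -1.65616974e-06]
```

View pics/w9v.png

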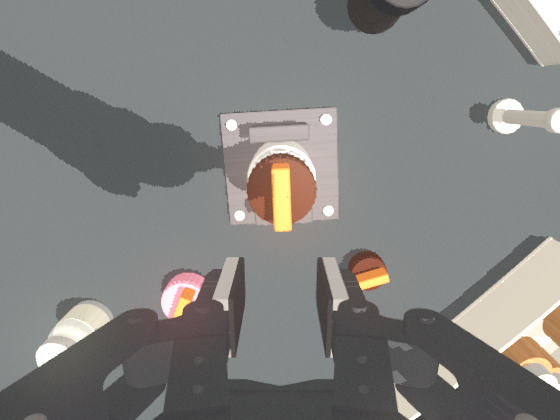

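The bar at (282,197) is parallel to the foot edges (a ≈ −1°), the cap is fully down, and the bystanders I can see are upright.

```bash
python3 -c "
from plant import ctrl
print(ctrl.hand_in())"
```

```text
the job is handed in; nothing more can be done
None
```

The cap dropped into its thread after the counter-clockwise turn and is now screwed clockwise onto its stop (a ≈ −1°, h ≈ 45 mm by camera fit); I let go, lifted the gripper clear and handed the job in at about 14 s.

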